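# Fit the tall piston valve into its casing by feel

### The arm

A 6-joint arm with a two-finger parallel gripper is mounted at the origin on the work surface. World frame = base frame: x ahead of the robot, y to its left, z up, the work surface at z = 0. Lengths are in m, angles in rad, forces in N, time in s.
With the tool pointing down it reaches from about 0.425 to 0.95 m from the base axis. Payload 3.5 kg.
Tool frame: the origin (TCP) lies between the finger pads; the fingertips stand 11 mm ahead of it and the grasp point (between the pads) lies 8 mm behind it (ctrl.tcp_to_tips is the distance from the TCP to the fingertips, in m); z points along the fingers, y is the direction in which the jaws open and shut (so a half turn about z gives the same grasp; the last joint's range is limited). The gripper opens to 85 mm and grips with 20 to 120 N. Pads are 22 mm wide; open, the fingers measure 114 mm over their backs; the gripper's body (76 mm by 85 mm) begins 54 mm behind the grasp point. The pads swing forward as they close: fully open they stand 13 mm farther back than shut.
Start: joints at [-1.441, 0.286, 1.577, -0, 1.279, -0.15], TCP at [0.186, -0.649, 0.242] pointing down, gripper open.
Joint ranges: [-2.77, 2.77], [-0.9, 2.22], [0.21, 2.48], [-1.53, 4.67], [0.24, 2.81], [-2.84, 2.84]. Speed limits (rad/s): [2.79, 2.79, 3.14, 3.14, 3.14, 3.14].

### API

Orientations are given as a unit quaternion [x, y, z, w].
In Python, from plant import monitor, vision, workorder, ctrl gives the robot as it stands.
- The arm moves only by the tool jog_arm, never from a script. Its argument "series" is a list of rows, each a list of 4 numbers: the shift along the tool's x, y, z in m, then the turn about the tool's z in rad. In form: [[tx, ty, tz, spin], ...]. A call has exactly 8 rows; each row shifts and turns the pose as measured when the row begins, along the tool's axes as they then stand; what a row does not reach is not made up. A row lasts 1/12 s, in which the tool goes at most 41.7 mm and 7.16 degrees, less where a joint would pass 70% of its speed; a pose out of reach is approached as far as the arm can. A call is refused whole if a number of a shift passes 0.0417 or a number of a turn 0.125, either way. A call with a gripper value outside its range is refused whole. "grip" is the finger opening in m, from 0 to 0.0854, set as the call begins (left out, the last holds). The fingers move at their own pace and stop on an object; "grip_force" is the grip in N (left out, the last holds). Time passes only in rows, so rows that do not move let the fingers close, or fill a call up. It gives the time, the measured TCP pose, the force and the opening at its end, in the units of the state.
- monitor.get_state(): the state, without advancing time (a new reading comes with each control period).
- vision.read_camera(name): name is "scene" or "top" or "wrist"; returns the picture (400x640x3 uint8, red, green, blue); there is no depth.
- vision.get_calibration(name): a dict with "vfov" (degrees; the focal length in pixels is half the picture's height over the tangent of half this angle, whatever the lens; pixels are square), "cx", "cy" (the principal point, pixels), "R" (3x3) and "t" (3): a world point X has camera coordinates R X + t. Camera axes: x right, y down, z forward; pixel columns grow to the right and rows downward; lengths in m; the calibration is good to about 2 mm. A picture is of the moment at which its call begins: read the wrist's pose just before it. get_calibration takes no time and is no camera call; for the wrist camera it gives the pose at the moment of the call.
- workorder.sign_off(): hands the job in, once; it reports no verdict.
The state is a dict: "time": time; "qpos": joint angles; "dq": joint speeds; "joint_efforts": joint torques, N m; "eef_pos": TCP position; "tcp_rot": TCP orientation; "contact_force": force on the tool from outside, world axes, zero at the start; "wrist_torque": the same for the moment, N m; "opening": opening from 0.0 (shut) to 1.0 (fully open).
Only numpy, scipy, OpenCV 4.12 (cv2) and the standard library are available. Lean on these libraries where they do the work, as an engineer would, in place of code of your own. Each camera call takes 0.05 s, during which the arm holds its last target.

### The job

Take the tall piston out of the wooden valve block, lower it into the brass valve casing held in the bench vise, and turn it under light pressure until its guide drops into the keyway hidden inside; then stop turning, and leave it released, upright and fully home, the top of its barrel flush with the casing's mouth. The valve is finely lapped: never force or twist it hard against the casing, and do not push the gripper against casing or vise. Leave the short pistons and everything else on the bench where they are.

Things in the scene. Friction and masses are not known exactly. Their poses are not given: they have to be found in the camera images.
- piston: The tall piston valve: 144 mm long, 0.22 kg (give or take a fifth), upright at the start in a hole of the valve block. Origin at the centre of its foot, z up its axis. Silver cylinder 26 mm in diameter to z = 100 mm (foot bevelled to 21 mm), its upper half the spring barrel; above that a plain round steel stem, 16 mm in diameter, to z = 144 mm.
- piston_stem (a point): Middle of the tall piston's stem (z = 124 mm on the piston's axis), the place to grip; same axes as the piston.
- piston_rim (a point): Centre of the top of the tall piston's barrel, where the stem begins (z = 100 mm on the piston's axis); same axes as the piston.
- piston_guide (a point): Outer lower edge of the tall piston's guide, at x = 18, z = 50 mm on the piston: a brass tab 5 mm wide, 8 mm tall, sticking out 5 mm from the barrel towards the piston's +x. It is sprung: it gives upwards along the barrel by up to 12 mm, starting at 3 N and gaining 0.3 N per mm.
- valve_block: Dark wooden block 62 x 235 x 34 mm with three holes in a row along its y, 85 mm apart (the middle one at its centre), 28.5 mm wide and 22 mm deep. Fixed. Origin at the centre of its underside.
- short_piston1: A short piston, 92 mm long, otherwise like the tall one, standing in the valve block. Not to be used. Origin at its foot's centre.
- short_piston2: The other short piston, the same, standing in the valve block. Not to be used.
- oil_bottle: Small amber oil bottle, 38 mm wide, 95 mm tall, standing on the bench. Origin at its foot.
- mallet: Mallet with a dark wooden head 41 x 75 mm and a light handle, 240 mm long, lying on the bench.
- cap1: Open knurled brass valve cap, 48 mm wide, 14 mm tall, on the bench.
- cap2: A second such valve cap.
- screwdriver: Screwdriver, 190 mm, lying on the bench.
- tube: Brass tube offcut, 18 mm wide, 190 mm long, lying on the bench.
- vise: Dark iron bench vise, bolted down; jaws 105 mm wide, tops of the wooden soft jaws 112 mm above the bench, screw and tommy bar at its -x end (to 155 mm from the casing's axis). It holds the brass casing upright. Origin on the bench under the casing's axis, z up. The casing's keyway lies somewhere within 0.6 rad (35 degrees) either side of the vise's +x direction, out of sight.
- casing_mouth (a point): Centre of the casing's open top, 164 mm above the bench; axes as the vise. 45 mm outside. Wide bore 39 mm across, 40 mm deep, passing the guide at any angle, down to a flat ledge; below it a 28.6 mm bore for the piston. A keyway 8 mm wide, 10 mm deep is cut down into the ledge. Guide on the ledge: barrel 10 mm proud of the mouth. Guide at the keyway's bottom: barrel's top level with the mouth.
There are look-alikes about, which are no part of the job. What is shaped like the piston but purple is not meant.

How it is judged:
By the outcome, as a careful person would: the job done as asked, in the order asked, and still so for the second after the job is handed in, with the robot touching nothing.
It also fails if it takes over 54 s, if anything falls off the work surface, if the arm or the gripper's body presses on something with over 40 N, if the wrist force passes 120 N, or if a joint passes its speed limit or range.

## Working session

There is one attempt and no reset: what is moved stays moved. The work goes in short steps, Python scripts to look and compute and a tool call to move; the robot and the scene stay as the last step left them, time stands still between calls to the robot, and variables do not carry over. Pictures are saved under pics/ and viewed, and the job is handed in when it is done.

Besides the shell and the picture viewer there is one more tool, called as name(argument=value, ...) on one line, values as JSON. jog_arm: Moves the arm, as the interface text tells. Its arguments: {"type":"object","properties":{"series":{"type":"array","items":{"type":"array","items":{"type":"number"}}},"grip":{"type":"number"},"grip_force":{"type":"number"}},"required":["series"]}

```bash
ls; mkdir -p pics; python3 - <<'E'
from plant import monitor, vision, workorder, ctrl
import cv2,numpy as np
s=monitor.get_state();print(s, ctrl.tcp_to_tips)
for n in ["scene","top","wrist"]:
    c=vision.get_calibration(n);print(n,c)
    im=vision.read_camera(n);cv2.imwrite(f"pics/{n}0.png",im[:,:,::-1])
E
```

```text
pics
{'time': 0.0, 'qpos': array([-1.44101042e+00,  2.87178394e-01,  1.57819895e+00, -1.57968355e-05,
        1.27858498e+00, -1.50026143e-01]), 'dq': array([ 3.33773924e-04,  2.90962232e-04, -1.21845717e-04, -8.04880143e-04,
       -1.44032159e-03, -5.28185198e-05]), 'joint_efforts': array([ 9.33103024e-05, -4.05983198e+01, -2.92623585e+01, -1.02365630e-04,
        5.83448127e-03,  2.83833117e-06]), 'eef_pos': array([ 0.18634266, -0.6481058 ,  0.24092677]), 'tcp_rot': array([ 9.90228092e-01,  1.39452221e-01,  4.42994589e-06, -1.18484968e-03]), 'contact_force': array([-0.85990984, -0.26973899,  0.82385409]), 'wrist_torque': array([-0.01665749,  0.01999363,  0.02341577]), 'opening': 0.9984151068537275} 0.011
scene {'vfov': 51.71749520432338, 'cx': 321.56953941307967, 'cy': 198.23579785955152, 'R': array([[ 0.84643206,  0.53248033,  0.0041791 ],
       [ 0.30526933, -0.47879655, -0.82314306],
       [-0.43630655,  0.69801043, -0.56781866]]), 't': array([-0.5391491 , -0.05159305,  1.20095179])}
top {'vfov': 44.18994299360514, 'cx': 315.37726280829065, 'cy': 197.25407268972037, 'R': array([[-0.02521122, -0.99965534,  0.00732107],
       [-0.99018098,  0.02396366, -0.13772207],
       [ 0.13749916, -0.01072132, -0.99044386]]), 't': array([0.04796755, 0.62967094, 1.23366922])}
wrist {'vfov': 64.309741396154, 'cx': 318.66636597511666, 'cy': 200.407700936069, 'R': array([[ 0.27677437, -0.96093245, -0.00218311],
       [-0.91519721, -0.26429259,  0.30424249],
       [-0.29293346, -0.08220855, -0.95259212]]), 't': array([-0.67458768, -0.03934616,  0.38053499])}
```

View pics/scene0.png

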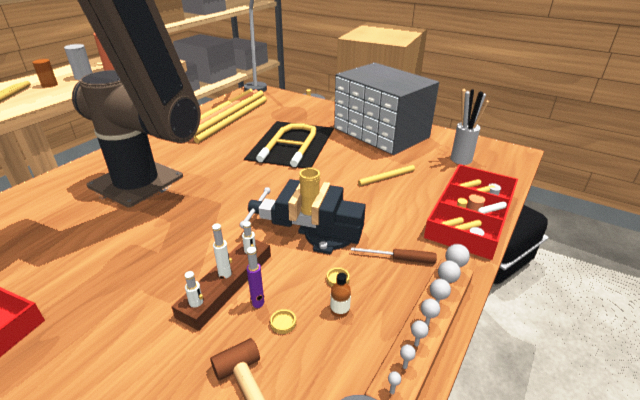

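View pics/top0.png

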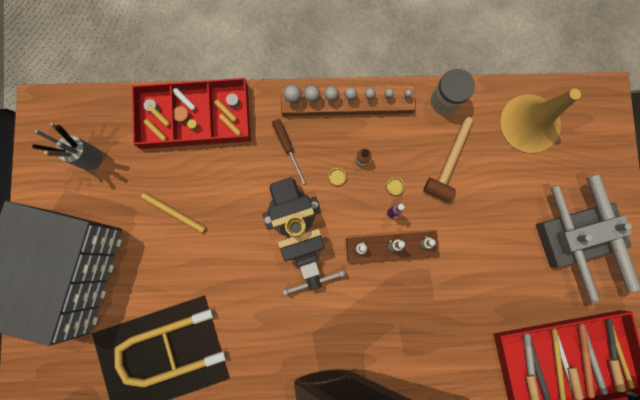

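View pics/wrist0.png

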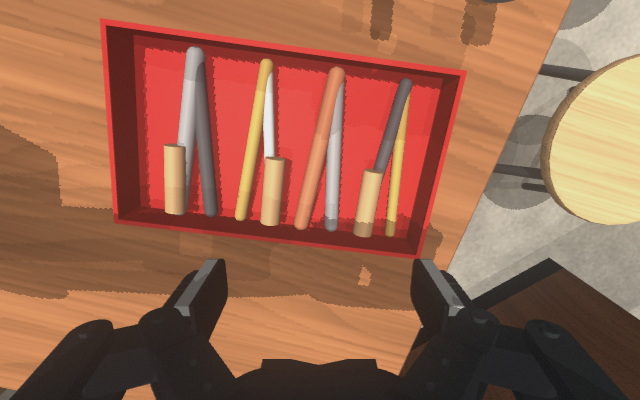

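Scene view: the tall silver piston is in the block's middle hole (~(220,250)). The short pistons are at (193,290) and (248,238). A purple look-alike stands on the bench at (255,280). The casing is in the vise at (310,190). Next are close crops.

```bash
python3 - <<'E'
import cv2
a=cv2.imread('pics/scene0.png')[160:330,165:375];cv2.imwrite('pics/sc1.png',cv2.resize(a,None,fx=3.5,fy=3.5,interpolation=cv2.INTER_CUBIC))
a=cv2.imread('pics/top0.png')[170:300,260:450];cv2.imwrite('pics/tc1.png',cv2.resize(a,None,fx=4,fy=4,interpolation=cv2.INTER_CUBIC))
E
```

```text
(no output)
```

View pics/sc1.png

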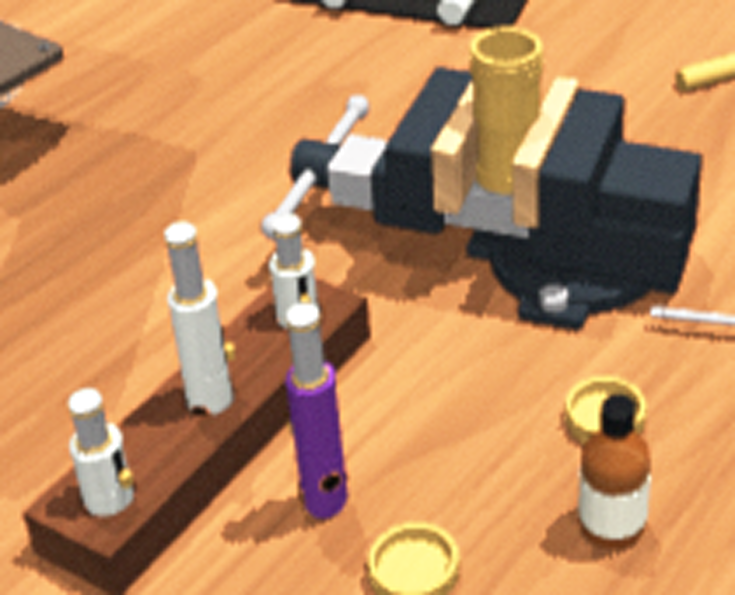

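View pics/tc1.png

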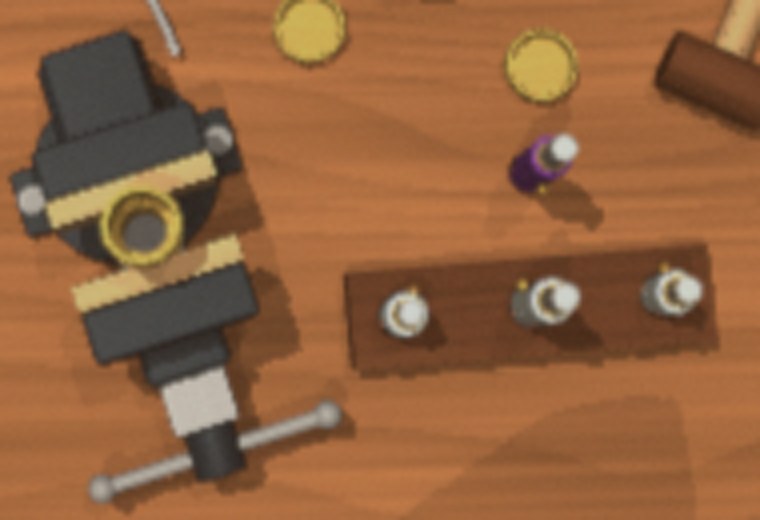

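```bash
cat > h.py <<'E'
from plant import monitor, vision, workorder, ctrl
import cv2,numpy as np
def ray(c,p):
    f=200/np.tan(np.radians(c['vfov'])/2)
    d=c['R'].T@np.array([(p[0]-c['cx'])/f,(p[1]-c['cy'])/f,1]); o=-c['R'].T@c['t']
    return o,d/np.linalg.norm(d)
def onz(c,p,z):
    o,d=ray(c,p); return o+d*(z-o[2])/d[2]
def tri(rs):
    A=np.zeros((3,3));b=np.zeros(3)
    for o,d in rs:
        P=np.eye(3)-np.outer(d,d);A+=P;b+=P@o
    x=np.linalg.solve(A,b);return x,[np.linalg.norm((np.eye(3)-np.outer(d,d))@(x-o)) for o,d in rs]
def proj(c,X):
    f=200/np.tan(np.radians(c['vfov'])/2);q=c['R']@np.asarray(X)+c['t'];return q[:2]/q[2]*f+[c['cx'],c['cy']]
def yaw(s):
    x,y,z,w=s['tcp_rot'];return np.arctan2(2*(x*y+w*z),1-2*(y*y+z*z))
E
python3 - <<'E'
from h import *
S=vision.get_calibration('scene');T=vision.get_calibration('top')
sc=lambda x,y:(x/3.5+165-.36,y/3.5+160-.36)
tc=lambda x,y:(x/4+260-.37,y/4+170-.37)
for n,a,b,z in [('pistontop',(181,232),(565,298),.156),('short1 far',(288,226),(686,289),.104),('purpletop',(304,316),(565,148),.144),('guide',(231,352),(523,286),.066),('mouth',(507,48),(143,228),.164),('shortL',(86,402),None,.104)]:
    if b: print(n,tri([ray(S,sc(*a)),ray(T,tc(*b))]),onz(T,tc(*b),z))
    print('   ',onz(S,sc(*a),z))
for p in [(345,273),(357,376),(716,346),(706,243)]: print('block',onz(T,tc(*p),.034))
for p in [(75,285),(240,237),(50,222),(215,155)]: print('jaw',onz(T,tc(*p),.112))
E
```

```text
pistontop (array([ 0.50096061, -0.16235916,  0.15370132]), [np.float64(0.0015446440773975378), np.float64(0.0015446440773975781)]) [ 0.49980141 -0.1630674   0.156     ]
    [ 0.5045223 -0.1633483  0.156    ]
short1 far (array([ 0.54052851, -0.19079791,  0.19485629]), [np.float64(0.05112862465557281), np.float64(0.051128624655572656)]) [ 0.50544786 -0.24670136  0.104     ]
    [ 0.50187711 -0.08051936  0.104     ]
purpletop (array([ 0.59087531, -0.16891349,  0.1411179 ]), [np.float64(0.0018128777085586669), np.float64(0.0018128777085585415)]) [ 0.58921959 -0.16962057  0.144     ]
    [ 0.59459203 -0.17009624  0.144     ]
guide (array([ 0.51291418, -0.15234794,  0.06366486]), [np.float64(0.0018864665368752908), np.float64(0.0018864665368751444)]) [ 0.51147293 -0.15331445  0.066     ]
    [ 0.5163276  -0.15285721  0.066     ]
mouth (array([0.54848883, 0.08358026, 0.15984927]), [np.float64(0.0025465465131772865), np.float64(0.0025465465131773316)]) [0.54611075 0.08192206 0.164     ]
    [0.55416619 0.07969281 0.164     ]
    [ 0.51048564 -0.24883154  0.104     ]
block [ 0.52415019 -0.04380051  0.034     ]
block [ 0.45807516 -0.04927161  0.034     ]
block [ 0.47137352 -0.28094198  0.034     ]
block [ 0.53773895 -0.27841073  0.034     ]
jaw [0.51673153 0.12535147 0.112     ]
jaw [0.54332305 0.024764   0.112     ]
jaw [0.55529048 0.13996354 0.112     ]
jaw [0.59381487 0.03871096 0.112     ]
```

Look-alikes for the tall piston:

| Candidate | Scene pixel | Why it is in or out |
|---|---|---|
| Purple piston | (255,280) | Wrong colour, standing on the bench |
| Short piston | (193,290) | Only 92 mm long, top at 0.104 |
| Short piston | (248,238) | Only 92 mm long, top at 0.104 |
| Silver piston, middle hole | (220,250) | Triangulated top z = 0.154, expected 0.156 |

I choose the middle one at about (0.502,-0.163). Its guide (the brass tab) points to about 40°. The close crop above agrees.

jog_arm(series=[[0.027, -0.0236, -0.007, 0], [0.027, -0.0236, -0.007, 0], [0.027, -0.0236, -0.007, 0], [0.027, -0.0236, -0.007, 0], [0.027, -0.0236, -0.007, 0], [0.027, -0.0236, -0.007, 0], [0.027, -0.0236, -0.007, 0], [0.027, -0.0236, -0.007, 0]], grip=0.06)

```text
time: 0.82
eef_pos: [0.3423, -0.401, 0.2917]
tcp_rot: [0.991, 0.133, -0.001, -0.007]
contact_force: [-0.3, -0.3, 0.1]
opening: 0.701
```

```bash
cat >> h.py <<'E'
def plan(dst,yawt,n,smooth=False):
    s=monitor.get_state();p=np.array(s['eef_pos']);ps=yaw(s)
    for i in range(n):
        d=(np.array(dst)-p)/(n-i);dy=(yawt-ps)/(n-i)
        tx=d[0]*np.cos(ps)+d[1]*np.sin(ps);ty=d[0]*np.sin(ps)-d[1]*np.cos(ps)
        print([round(float(v),4) for v in (tx,ty,-d[2],-dy)])
        p+=d;ps+=dy
E
python3 - <<'E'
from h import *
s=monitor.get_state();c=vision.get_calibration('wrist')
print(yaw(s), -c['R'].T@c['t']-s['eef_pos'], c['R'][2])
plan([0.50,-0.163,0.30],1.0,8)
E
```

```text
0.2671063742569555 [0.07662477 0.01843079 0.13182851] [-0.29804232 -0.06810527 -0.95211997]
[0.0269, -0.0235, -0.001, -0.0916]
[0.0289, -0.0209, -0.001, -0.0916]
[0.0307, -0.0182, -0.001, -0.0916]
[0.0322, -0.0153, -0.001, -0.0916]
[0.0335, -0.0123, -0.001, -0.0916]
[0.0345, -0.0092, -0.001, -0.0916]
[0.0352, -0.006, -0.001, -0.0916]
[0.0356, -0.0028, -0.001, -0.0916]
```

jog_arm(series=[[0.027, -0.0235, -0.001, -0.092], [0.029, -0.021, -0.001, -0.092], [0.031, -0.018, -0.001, -0.092], [0.032, -0.0153, -0.001, -0.092], [0.0335, -0.0123, -0.001, -0.092], [0.0345, -0.0092, -0.001, -0.092], [0.035, -0.006, -0.001, -0.092], [0.024, -0.002, -0.001, -0.092]])

```text
time: 1.48
eef_pos: [0.4957, -0.156, 0.3032]
tcp_rot: [0.868, 0.496, 0.002, -0.005]
contact_force: [-0.7, -0.2, 0.2]
opening: 0.707
```

jog_arm(series=[[0.006, 0, 0, 0], [0, 0, 0, 0], [0, 0, 0, 0], [0, 0, 0, 0], [0, 0, 0, 0], [0, 0, 0, 0], [0, 0, 0, 0], [0, 0, 0, 0]])

```text
time: 2.15
eef_pos: [0.4977, -0.1511, 0.3017]
tcp_rot: [0.869, 0.494, 0.001, -0.006]
contact_force: [0.2, -0.4, 0.1]
opening: 0.702
```

```bash
python3 - <<'E'
from h import *
import pickle
s=monitor.get_state();c=vision.get_calibration('wrist');im=vision.read_camera('wrist')
cv2.imwrite('pics/w1.png',im[:,:,::-1]);pickle.dump((s,c),open('w1.pkl','wb'));print(s['time'],s['eef_pos'],yaw(s))
print(proj(c,[.502,-.163,.156]))
E
```

```text
2.15 [ 0.4977122  -0.15109617  0.30171242] 1.0344026100539732
[329.9318361  198.80018444]
```

View pics/w1.png

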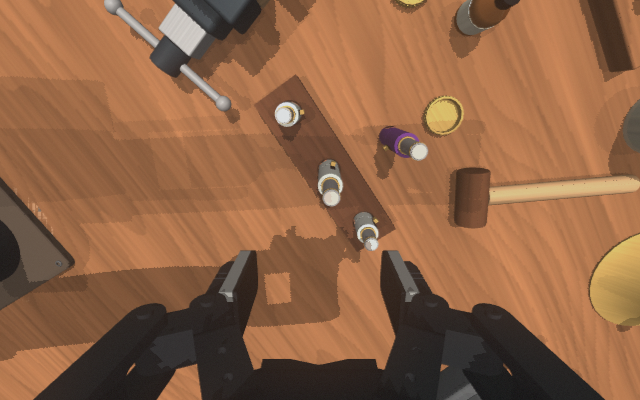

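```bash
python3 - <<'E'
import cv2
a=cv2.imread('pics/w1.png')[80:260,240:440];cv2.imwrite('pics/w1c.png',cv2.resize(a,None,fx=4,fy=4-.8,interpolation=cv2.INTER_CUBIC) if 0 else cv2.resize(a[50:150,50:150],None,fx=6,fy=6,interpolation=cv2.INTER_CUBIC))
E
```

```text
(no output)
```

View pics/w1c.png

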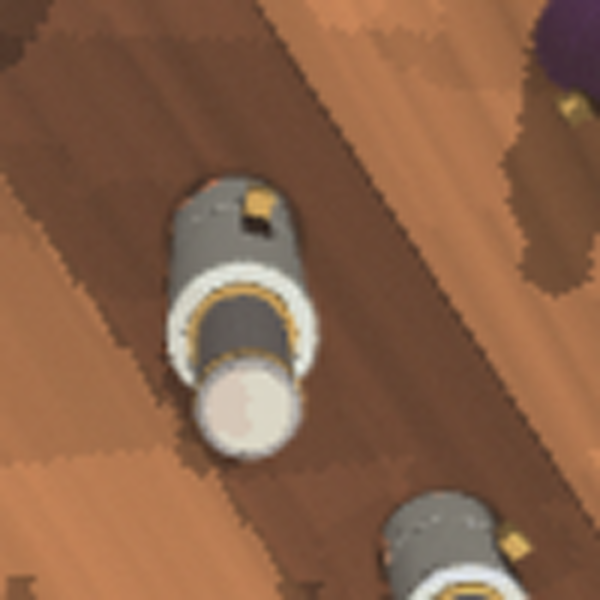

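```bash
python3 - <<'E'
from h import *
import pickle
s,c=pickle.load(open('w1.pkl','rb'))
q=lambda x,y:(x/6+290-.42,y/6+130-.42)
t=onz(c,q(249,408),.156);r=onz(c,q(243,327),.112)
print(t,r)
for z in (.062,.066,.07):
  g=onz(c,q(261,204),z);d=g-(t+r)/2;print(g,np.hypot(*d[:2]),np.arctan2(d[1],d[0]))
g2=onz(c,q(276,195),.066);print(g2,np.arctan2(*(g2-r)[1::-1]))
E
```

```text
[ 0.50348689 -0.16252389  0.156     ] [ 0.50431754 -0.16134188  0.112     ]
[ 0.51449337 -0.15320201  0.062     ] 0.013725918085372516 0.6894159512055188
[ 0.51475795 -0.15248072  0.066     ] 0.014394110732674539 0.7163933195267174
[ 0.51502252 -0.15175943  0.07      ] 0.015071846054768247 0.7409610785736721
[ 0.51815347 -0.15243016  0.066     ] 0.572215827722818
```

```bash
python3 - <<'E'
from h import *
from scipy.spatial.transform import Rotation as R
s=monitor.get_state();print(R.from_quat(s['tcp_rot']).as_matrix()[:,2],s['eef_pos'])
plan([.5036,-.162,.2],yaw(s),6)
E
```

```text
[-0.00517528  0.01154985 -0.99991991] [ 0.49772342 -0.15107558  0.301697  ]
[-0.0011, 0.0018, 0.0169, -0.0]
[-0.0011, 0.0018, 0.0169, -0.0]
[-0.0011, 0.0018, 0.0169, -0.0]
[-0.0011, 0.0018, 0.0169, -0.0]
[-0.0011, 0.0018, 0.0169, -0.0]
[-0.0011, 0.0018, 0.0169, -0.0]
```

jog_arm(series=[[-0.0012, 0.002, 0.017, 0], [-0.0012, 0.002, 0.017, 0], [-0.0012, 0.002, 0.017, 0], [-0.0012, 0.002, 0.017, 0], [-0.0012, 0.002, 0.017, 0], [-0.0012, 0.002, 0.012, 0], [0, 0, 0.005, 0], [0, 0, 0, 0]])

```text
time: 2.87
eef_pos: [0.505, -0.166, 0.1983]
tcp_rot: [0.87, 0.492, 0.002, -0.003]
contact_force: [0.5, -0.5, 0.4]
opening: 0.697
```

```bash
python3 - <<'E'
from h import *
import pickle
from scipy.spatial.transform import Rotation as R
s=monitor.get_state();print(R.from_quat(s['tcp_rot']).as_matrix()[:,2],s['eef_pos'],yaw(s))
c=vision.get_calibration('wrist');im=vision.read_camera('wrist')
pickle.dump((s,c),open('w2.pkl','wb'));cv2.imwrite('pics/w2.png',im[:,:,::-1]);print(proj(c,[.5036,-.162,.156]),proj(c,[.5036,-.162,.112]))
E
```

```text
[ 7.07034861e-04  8.20430024e-03 -9.99966094e-01] [ 0.50500017 -0.16602965  0.19825625] 1.0297220852937232
[311.73998767 232.33864535] [313.24155751 208.50922214]
```

View pics/w2.png

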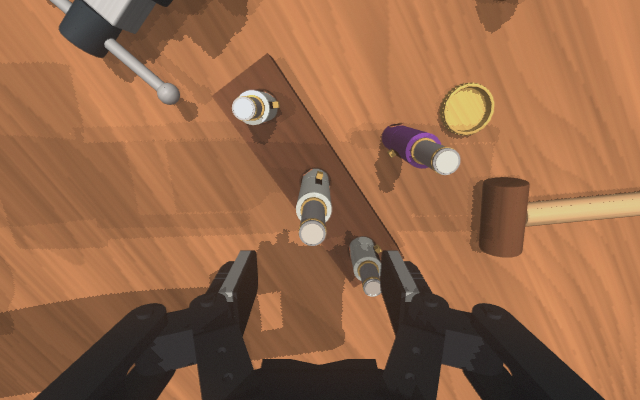

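jog_arm(series=[[0.0005, -0.0007, 0.011, 0], [0.0005, -0.0007, 0.011, 0], [0.0005, -0.0007, 0.011, 0], [0.0005, -0.0007, 0.011, 0], [0, 0, 0.01, 0], [0, 0, 0.008, 0], [0, 0, 0.005, 0], [0, 0, 0, 0]])

```text
time: 3.58
eef_pos: [0.5054, -0.1625, 0.128]
tcp_rot: [0.87, 0.493, 0.004, -0.001]
contact_force: [-0.3, 0.7, 0.2]
opening: 0.708
```

```bash
python3 - <<'E'
from h import *
import pickle
from scipy.spatial.transform import Rotation as R
s=monitor.get_state();print(R.from_quat(s['tcp_rot']).as_matrix()[:,2],s['eef_pos'],yaw(s))
c=vision.get_calibration('wrist');im=vision.read_camera('wrist')
pickle.dump((s,c),open('w3.pkl','wb'));cv2.imwrite('pics/w3.png',im[:,:,::-1]);print(proj(c,[.5036,-.162,.156]))
plan([.5036,-.162,.130],yaw(s),1)
E
```

```text
[ 0.00597069  0.00531308 -0.99996806] [ 0.50539994 -0.16248722  0.12800457] 1.0303961310923193
[311.55586427 311.68723074]
[-0.0005, -0.002, -0.0015, -0.0001]
```

View pics/w3.png

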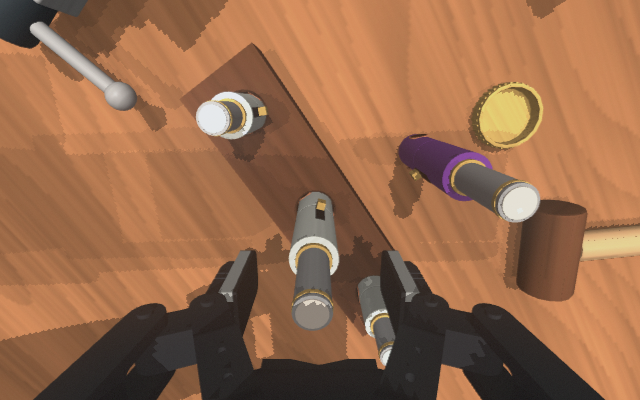

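jog_arm(series=[[-0.0005, -0.002, -0.0015, 0], [0, 0, 0, 0], [0, 0, 0, 0], [0, 0, 0, 0], [0, 0, 0, 0], [0, 0, 0, 0], [0, 0, 0, 0], [0, 0, 0, 0]], grip=0.0, grip_force=30)

```text
time: 4.3
eef_pos: [0.5039, -0.1623, 0.1315]
tcp_rot: [0.87, 0.493, 0.005, 0.0]
contact_force: [0.3, -1.0, -1.9]
opening: 0.181
```

```bash
python3 - <<'E'
from h import *
from scipy.spatial.transform import Rotation as R
s=monitor.get_state();print(R.from_quat(s['tcp_rot']).as_matrix()[:,2],s['eef_pos'],yaw(s),s['opening'],s['contact_force'],s['wrist_torque'])
E
```

```text
[ 0.00832681  0.00399376 -0.99995736] [ 0.50394164 -0.16228347  0.13146499] 1.030363058459956 0.18081738786604531 [ 0.33612266 -0.9996769  -1.89567031] [ 0.00307597 -0.05579465 -0.00100771]
```

jog_arm(series=[[0, 0, -0.008, 0], [0, 0, -0.016, 0], [0, 0, -0.025, 0], [0, 0, -0.03, 0], [0, 0, -0.03, 0], [0, 0, -0.03, 0], [0, 0, -0.02, 0], [0, 0, -0.01, 0]])

```text
time: 4.97
eef_pos: [0.4991, -0.1612, 0.3037]
tcp_rot: [0.87, 0.493, 0.001, -0.005]
contact_force: [-0.1, -0.4, -2.4]
opening: 0.177
```

```bash
python3 - <<'E'
from h import *
from scipy.spatial.transform import Rotation as R
s=monitor.get_state();print(R.from_quat(s['tcp_rot']).as_matrix()[:,2],s['eef_pos'],yaw(s),s['opening'],s['contact_force'],s['wrist_torque'])
for n in ['scene','top']:
    im=vision.read_camera(n);cv2.imwrite(f'pics/{n}2.png',im[:,:,::-1])
a=cv2.imread('pics/scene2.png')[60:310,165:375];cv2.imwrite('pics/sc2.png',cv2.resize(a,None,fx=2.4,fy=2.4))
a=cv2.imread('pics/top2.png')[170:300,260:450];cv2.imwrite('pics/tc2.png',cv2.resize(a,None,fx=3,fy=3))
plan([.54,.02,.31],yaw(s)-1.0,8)
E
```

```text
[-0.00358514  0.0105545  -0.99993787] [ 0.49913673 -0.16120354  0.30371332] 1.0301680621142446 0.17658449620472283 [-0.12891031 -0.43162845 -2.422038  ] [-0.05974504  0.00404021  0.02250786]
[0.022, -0.0073, -0.0008, 0.125]
[0.021, -0.01, -0.0008, 0.125]
[0.0195, -0.0126, -0.0008, 0.125]
[0.0178, -0.0149, -0.0008, 0.125]
[0.0158, -0.017, -0.0008, 0.125]
[0.0136, -0.0188, -0.0008, 0.125]
[0.0111, -0.0204, -0.0008, 0.125]
[0.0085, -0.0216, -0.0008, 0.125]
```

View pics/sc2.png

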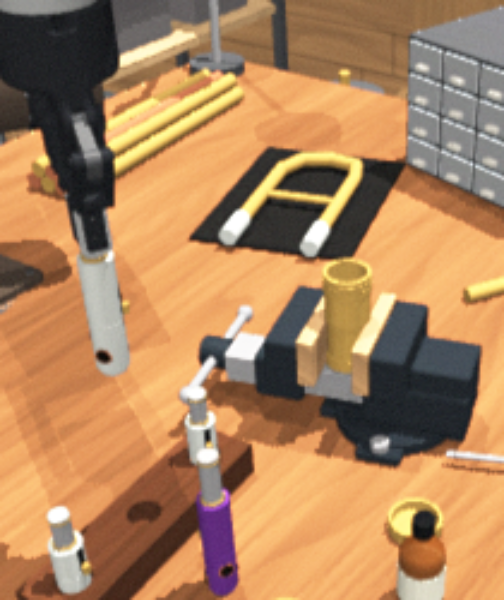

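```bash
python3 - <<'E'
from h import *
s=monitor.get_state()
plan([.548,.0,.31],1.37,8)
E
```

```text
[0.0204, -0.0052, -0.0008, -0.0425]
[0.0206, -0.0043, -0.0008, -0.0425]
[0.0208, -0.0034, -0.0008, -0.0425]
[0.0209, -0.0026, -0.0008, -0.0425]
[0.021, -0.0017, -0.0008, -0.0425]
[0.0211, -0.0008, -0.0008, -0.0425]
[0.0211, 0.0001, -0.0008, -0.0425]
[0.021, 0.001, -0.0008, -0.0425]
```

jog_arm(series=[[0.015, -0.005, -0.001, -0.04], [0.021, -0.0043, -0.001, -0.04], [0.023, -0.0034, -0.001, -0.04], [0.025, -0.0026, -0.001, -0.04], [0.025, -0.0017, -0.001, -0.04], [0.023, -0.0008, -0.001, -0.04], [0.018, 0, -0.001, -0.04], [0.008, 0.001, -0.001, -0.04]])

```text
time: 5.73
eef_pos: [0.5414, -0.003, 0.2935]
tcp_rot: [0.778, 0.628, -0.006, -0.016]
contact_force: [-0.3, -0.2, -2.9]
opening: 0.178
```

```bash
python3 - <<'E'
from h import *
import pickle
from scipy.spatial.transform import Rotation as R
s=monitor.get_state();print(R.from_quat(s['tcp_rot']).as_matrix()[:,2],s['eef_pos'],yaw(s),s['dq'])
c=vision.get_calibration('wrist');im=vision.read_camera('wrist')
pickle.dump((s,c),open('w4.pkl','wb'));cv2.imwrite('pics/w4.png',im[:,:,::-1]);print(proj(c,[.548,.082,.164]))
E
```

```text
[-0.03048854  0.01767462 -0.99937884] [ 0.54143865 -0.00304938  0.29352138] 1.3579429295604641 [ 0.18797794  0.09854141 -0.05445212 -0.01634634  0.00914756 -0.32012306]
[308.34706807  91.43336918]
```

View pics/w4.png

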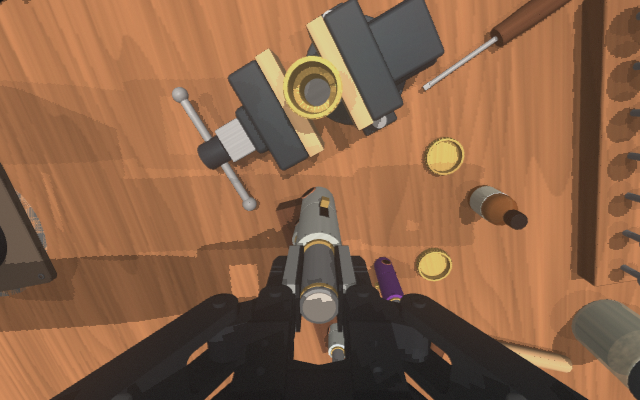

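jog_arm(series=[[0, 0, 0, 0], [0, 0, 0, 0], [0, 0, 0, 0], [0, 0, 0, 0], [0, 0, 0, 0], [0, 0, 0, 0], [0, 0, 0, 0], [0, 0, 0, 0]])

```text
time: 6.45
eef_pos: [0.5385, -0.005, 0.2863]
tcp_rot: [0.779, 0.626, -0.01, -0.021]
contact_force: [0.3, -0.8, -2.0]
opening: 0.181
```

```bash
cat >> h.py <<'E'
from scipy.spatial.transform import Rotation as Rn
def st():
    s=monitor.get_state();r=lambda a:np.round(a,4)
    print('t',s['time'],'pos',r(s['eef_pos']),'yaw',r(yaw(s)),'tz',r(Rn.from_quat(s['tcp_rot']).as_matrix()[:,2]),'F',r(s['contact_force']),'M',r(s['wrist_torque']),'q',r(s['qpos']),'dq',r(s['dq']),'op',r(s['opening']*85.4))
    return s
E
python3 - <<'E'
from h import *
import pickle
s=st()
c=vision.get_calibration('wrist');im=vision.read_camera('wrist')
pickle.dump((s,c),open('w5.pkl','wb'));cv2.imwrite('pics/w5.png',im[:,:,::-1]);print(proj(c,[.548,.082,.164]))
a=cv2.imread('pics/w4.png')[40:140,260:370];cv2.imwrite('pics/w4c.png',cv2.resize(a,None,fx=5,fy=5,interpolation=cv2.INTER_CUBIC))
a=cv2.imread('pics/w5.png')[20:220,230:400];cv2.imwrite('pics/w5c.png',cv2.resize(a,None,fx=3,fy=3,interpolation=cv2.INTER_CUBIC))
E
```

```text
t 6.45 pos [ 0.5385 -0.005   0.2863] yaw 1.3532 tz [-0.0421  0.0192 -0.9989] F [ 0.3475 -0.7832 -2.0023] M [-0.0219 -0.0465  0.0158] q [-0.2024 -0.0252  1.841   0.0106  1.3709  0.0127] dq [-0.0102 -0.0025  0.0007 -0.0025 -0.0006  0.0026] op 15.4699
[312.31432954  87.54904455]
```

View pics/w4c.png

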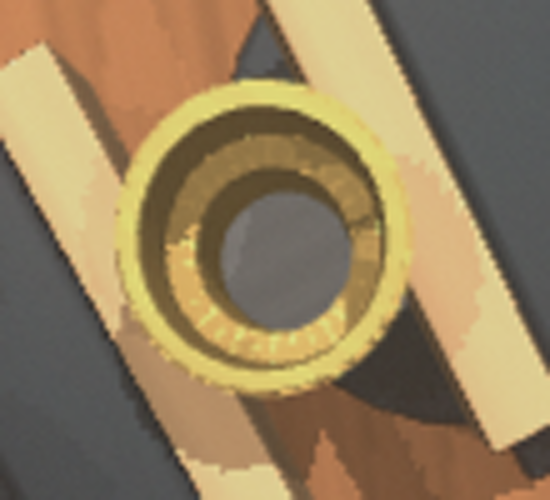

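View pics/w5c.png

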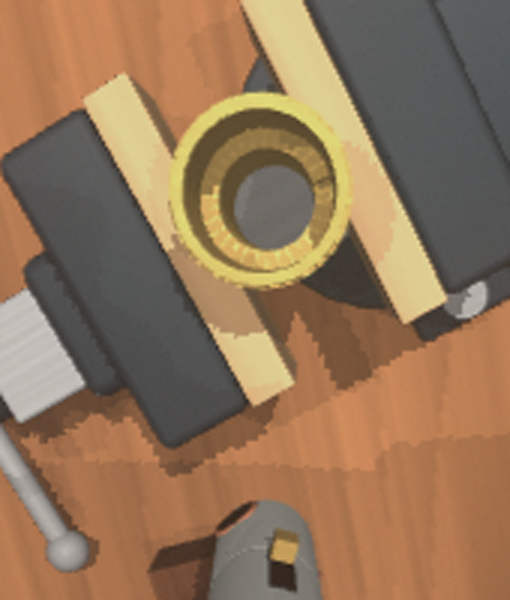

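jog_arm(series=[[0, 0, -0.004, 0], [0, 0, -0.004, 0], [0, 0, -0.004, 0], [0, 0, -0.004, 0], [0, 0, -0.004, 0], [0, 0, -0.004, 0], [0, 0, 0, 0], [0, 0, 0, 0]])

```text
time: 7.17
eef_pos: [0.5403, -0.0056, 0.3149]
tcp_rot: [0.779, 0.626, -0.009, -0.019]
contact_force: [-0.5, -1.1, -3.1]
opening: 0.179
```

```bash
python3 - <<'E'
from h import *
import pickle
s=st()
s5,c5=pickle.load(open('w5.pkl','rb'));s4,c4=pickle.load(open('w4.pkl','rb'))
def circ(p,off,f,c,im):
    pts=np.array([onz(c,(x/f+off[0]-.5+.5/f,y/f+off[1]-.5+.5/f),.164)[:2] for x,y in p])
    A=np.c_[2*pts,np.ones(len(pts))];b=(pts**2).sum(1);x=np.linalg.lstsq(A,b,rcond=None)[0];print(x[:2],np.sqrt(x[2]+x[0]**2+x[1]**2))
circ([(116,240),(265,80),(410,240),(265,396),(160,133),(375,135),(160,350),(372,345)],(260,40),5,c4,0)
circ([(170,185),(262,93),(350,195),(262,290),(197,118)],(230,20),3,c5,0)
# jaw edge directions (soft jaw, z .112)
for a,b in [((45,45),(290,500))]:
    A=onz(c4,(a[0]/5+260-.4,a[1]/5+40-.4),.112);B=onz(c4,(b[0]/5+260-.4,b[1]/5+40-.4),.112);d=A-B;print('jaw dir',np.arctan2(-d[0],d[1]) if 0 else np.arctan2(d[1],d[0])-np.pi/2)
for a,b in [((126,73),(294,382)),((85,100),(248,405)),((243,0),(405,322))]:
    A=onz(c5,(a[0]/3+230-.33,a[1]/3+20-.33),.112);B=onz(c5,(b[0]/3+230-.33,b[1]/3+20-.33),.112);d=A-B;print('jaw dir',np.arctan2(d[1],d[0])-np.pi/2)
k=onz(c4,(365/5+260,232/5+40),.124);print('keyway?',k)
k=onz(c5,(322/3+230,182/3+20),.124);print('keyway?',k)
E
```

```text
t 7.1667 pos [ 0.5403 -0.0056  0.3149] yaw 1.3532 tz [-0.0385  0.0185 -0.9991] F [-0.5299 -1.1411 -3.0515] M [-0.0415 -0.0527  0.0137] q [-0.2028 -0.0399  1.8036  0.0104  1.4194  0.0128] dq [-0.0002 -0.0075 -0.0126 -0.001   0.0041  0.0002] op 15.2549
[0.55155345 0.08363815] 0.022971287876978753
[0.55127036 0.08363619] 0.02306720719714459
jaw dir 0.28742998689061183
jaw dir 0.29130192977758607
jaw dir 0.2712081066296117
jaw dir 0.29064103211424297
keyway? [0.56825578 0.08327345 0.124     ]
keyway? [0.56830637 0.08495619 0.124     ]
```

jog_arm(series=[[0, -0.02, 0, 0], [0, -0.02, 0, 0], [0, 0, 0, 0], [0, 0, 0, 0], [0, 0, 0, 0], [0, 0, 0, 0], [0, 0, 0, 0], [0, 0, 0, 0]])

```text
time: 7.83
eef_pos: [0.5016, 0.0028, 0.3158]
tcp_rot: [0.78, 0.626, -0.009, -0.019]
contact_force: [0.1, -0.7, -2.6]
opening: 0.177
```

```bash
python3 - <<'E'
from h import *
s=st()
E
```

```text
t 7.8333 pos [0.5016 0.0028 0.3158] yaw 1.3528 tz [-0.0384  0.0184 -0.9991] F [ 0.0596 -0.7315 -2.6333] M [-0.0241 -0.0528 -0.0216] q [-0.202  -0.132   1.8878  0.0104  1.427   0.0141] dq [-0.0005  0.012  -0.0074  0.0014 -0.0049 -0.0026] op 15.1226
```

jog_arm(series=[[0.006, 0, 0, 0], [0.006, 0, 0, 0], [0.006, 0, 0, 0], [0.006, 0, 0, 0], [0.006, 0, 0, 0], [0.006, 0, 0, 0], [0, 0, 0, 0], [0, 0, 0, 0]])

```text
time: 8.5
eef_pos: [0.5112, 0.0424, 0.3156]
tcp_rot: [0.779, 0.626, -0.009, -0.02]
contact_force: [-0.2, -0.7, -2.3]
opening: 0.179
```

```bash
python3 - <<'E'
from h import *
s=st()
E
```

```text
t 8.5 pos [0.5112 0.0424 0.3156] yaw 1.3538 tz [-0.0392  0.0191 -0.999 ] F [-0.1818 -0.6722 -2.2581] M [-0.0617 -0.0756 -0.0437] q [-0.1219 -0.1052  1.864   0.0144  1.4241  0.0925] dq [ 0.0183  0.0046 -0.0037  0.0074  0.0001  0.006 ] op 15.2793
```

jog_arm(series=[[0, 0, 0, 0.08], [0, 0, 0, 0.08], [0, 0, 0, 0.08], [0, 0, 0, 0.08], [0, 0, 0, 0.08], [0, 0, 0, 0.08], [0, 0, 0, 0], [0, 0, 0, 0]])

```text
time: 9.17
eef_pos: [0.5109, 0.0421, 0.3156]
tcp_rot: [0.91, 0.414, -0.014, -0.016]
contact_force: [-0.5, -0.6, -2.6]
opening: 0.175
```

```bash
python3 - <<'E'
from h import *
s=st()
E
```

```text
t 9.1667 pos [0.5109 0.0421 0.3156] yaw 0.8532 tz [-0.0395  0.0175 -0.9991] F [-0.5151 -0.567  -2.6171] M [-0.0027  0.0223 -0.0544] q [-0.1219 -0.1057  1.8643  0.0127  1.4243  0.5939] dq [-0.0027  0.0009  0.0019 -0.0036 -0.0006  0.0126] op 14.9425
```

jog_arm(series=[[0, 0, -0.006, 0], [0, 0, -0.008, 0], [0, 0, -0.008, 0], [0, 0, -0.008, 0], [0, 0, -0.008, 0], [0, 0, -0.008, 0], [0, 0, -0.008, 0], [0, 0, -0.008, 0]])

```text
time: 9.83
eef_pos: [0.5134, 0.0407, 0.3838]
tcp_rot: [0.909, 0.416, -0.014, -0.016]
contact_force: [0.5, -0.1, -1.8]
opening: 0.176
```

```bash
python3 - <<'E'
from h import *
s=st()
E
```

```text
t 9.8333 pos [0.5134 0.0407 0.3838] yaw 0.8586 tz [-0.0396  0.0173 -0.9991] F [ 0.5239 -0.0637 -1.8278] M [-0.004  -0.0546  0.0024] q [-0.1239 -0.126   1.7621  0.0123  1.5469  0.5881] dq [-0.0009 -0.0202 -0.177  -0.0007  0.1886 -0.0008] op 15.0543
```

jog_arm(series=[[0, 0, 0.03, 0], [0, 0, 0.03, 0], [0, 0, 0, 0], [0, 0, 0, 0], [0, 0, 0, 0], [0, 0, 0, 0], [0, 0, 0, 0], [0, 0, 0, 0]])

```text
time: 10.5
eef_pos: [0.5156, 0.0412, 0.3365]
tcp_rot: [0.909, 0.416, -0.006, -0.011]
contact_force: [-0.7, 0.6, -2.0]
opening: 0.18
```

```bash
python3 - <<'E'
from h import *
s=st()
E
```

```text
t 10.5 pos [0.5156 0.0412 0.3365] yaw 0.8588 tz [-0.0211  0.015  -0.9997] F [-0.6757  0.6356 -1.9787] M [-0.0222 -0.0553  0.018 ] q [-0.1225 -0.1153  1.8355  0.0124  1.4442  0.5878] dq [-0.0006 -0.0051 -0.0215  0.0004  0.0048 -0.0012] op 15.396
```

jog_arm(series=[[0, 0, -0.006, 0], [0, 0, -0.008, 0], [0, 0, -0.008, 0], [0, 0, -0.008, 0], [0, 0, -0.008, 0], [0, 0, -0.006, 0], [0, 0, -0.004, 0], [0, 0, 0, 0]])

```text
time: 11.17
eef_pos: [0.5178, 0.0402, 0.3947]
tcp_rot: [0.909, 0.416, -0.003, -0.009]
contact_force: [1.5, -0.4, -2.6]
opening: 0.176
```

jog_arm(series=[[0, 0, 0.03, 0], [0, 0, 0.03, 0], [0, 0, 0, 0], [0, 0, 0, 0], [0, 0, 0, 0], [0, 0, 0, 0], [0, 0, 0, 0], [0, 0, 0, 0]])

```text
time: 11.83
eef_pos: [0.5191, 0.0407, 0.3403]
tcp_rot: [0.909, 0.416, 0.001, -0.007]
contact_force: [0.7, -0.3, -3.1]
opening: 0.178
```

```bash
python3 - <<'E'
from h import *
s=st()
E
```

```text
t 11.8333 pos [0.5191 0.0407 0.3403] yaw 0.8588 tz [-0.0039  0.0129 -0.9999] F [ 0.6551 -0.3052 -3.1285] M [-0.0762  0.0082  0.0561] q [-0.1224 -0.1182  1.8313  0.0124  1.4339  0.5878] dq [-0.001  -0.0055 -0.022   0.0002  0.007   0.0005] op 15.1958
```

jog_arm(series=[[0.006, -0.0003, 0, 0], [0.0075, -0.0003, 0, 0], [0.0075, -0.0003, 0, 0], [0.0075, -0.0003, 0, 0], [0.0075, -0.0003, 0, 0], [0.0065, -0.0003, 0, 0], [0.004, 0, 0, 0], [0.002, 0, 0, 0]])

```text
time: 12.5
eef_pos: [0.5541, 0.0833, 0.344]
tcp_rot: [0.909, 0.417, 0.003, -0.006]
contact_force: [0.1, -0.0, -2.6]
opening: 0.175
```

jog_arm(series=[[0, 0, 0.006, 0], [0, 0, 0.006, 0], [0, 0, 0.006, 0], [0, 0, 0.006, 0], [0, 0, 0.004, 0], [0, 0, 0.002, 0], [0, 0, 0, 0], [0, 0, 0, 0]])

```text
time: 13.17
eef_pos: [0.5531, 0.0835, 0.3083]
tcp_rot: [0.909, 0.416, 0.001, -0.006]
contact_force: [0.5, -0.7, -2.5]
opening: 0.179
```

```bash
python3 - <<'E'
from h import *
import pickle
s=st()
c=vision.get_calibration('wrist')
ims={}
for n in ['wrist','scene','top']:
    im=vision.read_camera(n);cv2.imwrite(f'pics/{n}6.png',im[:,:,::-1])
pickle.dump((s,c),open('w6.pkl','wb'))
a=cv2.imread('pics/scene6.png')[120:240,250:370];b=cv2.imread('pics/wrist6.png')[80:330,220:420]
cv2.imwrite('pics/c6.png',np.hstack([cv2.resize(a,(390,390),interpolation=cv2.INTER_CUBIC),cv2.resize(b,(312,390),interpolation=cv2.INTER_CUBIC)]))
E
```

```text
t 13.1667 pos [0.5531 0.0835 0.3083] yaw 0.859 tz [-0.0031  0.0126 -0.9999] F [ 0.4519 -0.7411 -2.4765] M [-0.0473  0.0111 -0.0496] q [-0.037  -0.0133  1.789   0.0127  1.3695  0.6722] dq [-0.0034  0.0019  0.0063  0.0006 -0.0046 -0.0004] op 15.3052
```

View pics/c6.png

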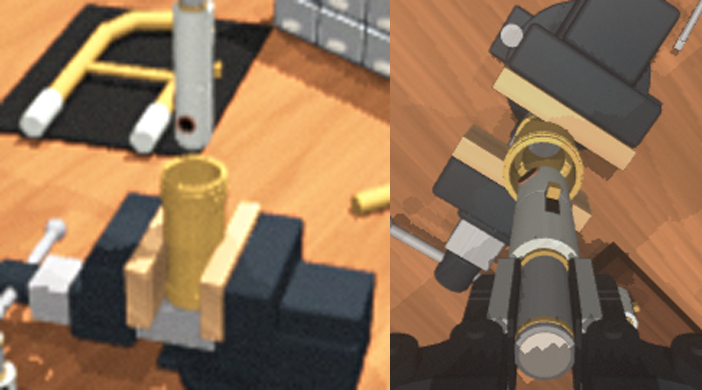

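```bash
python3 - <<'E'
import cv2,numpy as np
a=cv2.imread('pics/scene6.png')[125:185,285:345];cv2.imwrite('pics/s6.png',cv2.resize(a,(600,600),interpolation=cv2.INTER_CUBIC))
b=cv2.imread('pics/wrist6.png')[130:250,270:370];cv2.imwrite('pics/w6c.png',cv2.resize(b,(500,600),interpolation=cv2.INTER_CUBIC))
E
```

```text
(no output)
```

View pics/s6.png

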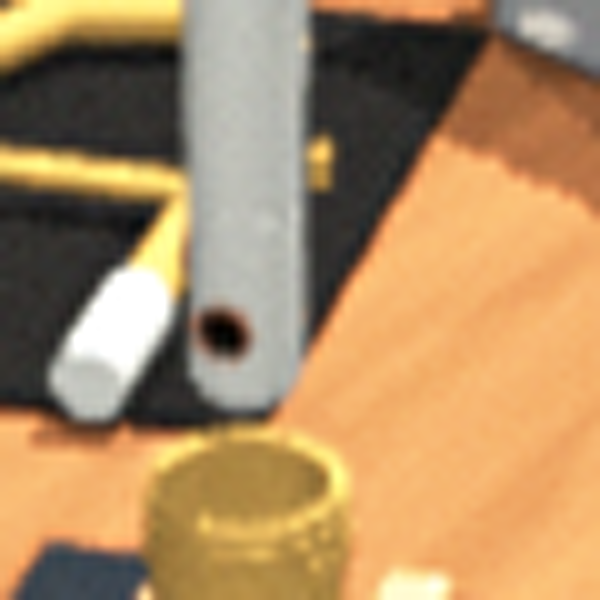

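View pics/w6c.png

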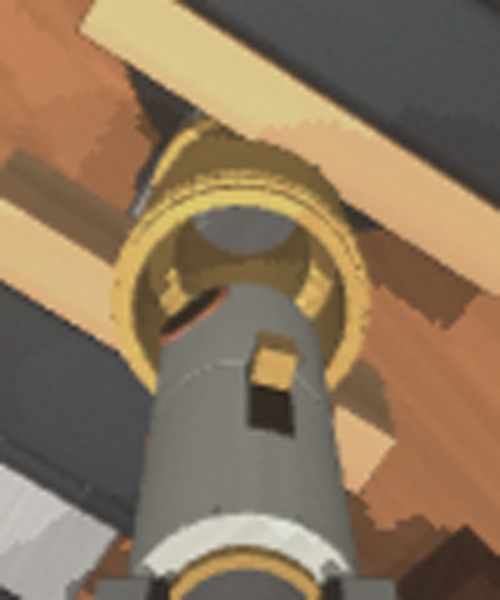

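jog_arm(series=[[0.0002, 0.0002, 0.005, 0], [0.0002, 0.0002, 0.007, 0], [0, 0, 0.007, 0], [0, 0, 0.007, 0], [0, 0, 0.007, 0], [0, 0, 0.006, 0], [0, 0, 0.003, 0], [0, 0, 0, 0]])

```text
time: 13.98
eef_pos: [0.5539, 0.0842, 0.2625]
tcp_rot: [0.909, 0.417, 0.002, -0.006]
contact_force: [-0.9, 0.2, -1.9]
opening: 0.177
```

```bash
python3 - <<'E'
from h import *
s=st()
E
```

```text
t 13.9833 pos [0.5539 0.0842 0.2625] yaw 0.8592 tz [-0.0018  0.0125 -0.9999] F [-0.9331  0.2242 -1.8772] M [-0.0176  0.0287  0.0147] q [-0.0356  0.018   1.8409  0.013   1.2849  0.6722] dq [-0.001   0.0066  0.008   0.0002 -0.0014  0.0005] op 15.1578
```

jog_arm(series=[[-0.0005, 0.0001, 0.004, 0], [-0.0004, 0.0001, 0.005, 0], [0, 0, 0.005, 0], [0, 0, 0.005, 0], [0, 0, 0.005, 0], [0, 0, 0.003, 0], [0, 0, 0.001, 0], [0, 0, 0, 0]])

```text
time: 14.65
eef_pos: [0.5534, 0.0837, 0.2325]
tcp_rot: [0.909, 0.417, 0.002, -0.006]
contact_force: [-0.8, 0.3, -3.4]
opening: 0.18
```

```bash
python3 - <<'E'
from h import *
s=st()
E
```

```text
t 14.65 pos [0.5534 0.0837 0.2325] yaw 0.8592 tz [-0.0017  0.0125 -0.9999] F [-0.8413  0.3116 -3.4122] M [-0.0685  0.0523 -0.0629] q [-0.0366  0.0415  1.8727  0.0132  1.2296  0.6705] dq [ 0.0014  0.0029  0.0048 -0.0015 -0.0041 -0.0002] op 15.3413
```

jog_arm(series=[[0, 0, 0.003, 0], [-0.0003, 0.0002, 0.004, 0], [0, 0, 0.004, 0], [0, 0, 0.004, 0], [0, 0, 0.004, 0], [0, 0, 0.004, 0], [0, 0, 0.002, 0], [0, 0, 0, 0]])

```text
time: 15.32
eef_pos: [0.553, 0.0838, 0.2044]
tcp_rot: [0.909, 0.417, 0.002, -0.006]
contact_force: [-0.6, 0.3, -2.7]
opening: 0.179
```

```bash
python3 - <<'E'
from h import *
s=st()
E
```

```text
t 15.3167 pos [0.553  0.0838 0.2044] yaw 0.8593 tz [-0.0025  0.0127 -0.9999] F [-0.6107  0.347  -2.6537] M [0.0205 0.0028 0.0153] q [-0.0365  0.0676  1.8988  0.0137  1.1782  0.6696] dq [ 0.0001  0.0054  0.0021 -0.0003 -0.0089  0.0001] op 15.3095
```

jog_arm(series=[[0, 0, 0.002, 0], [0, 0, 0.003, 0], [0, 0, 0.003, 0], [0, 0, 0.002, 0], [0, 0, 0.001, 0], [0, 0, 0, 0], [0, 0, 0, 0], [0, 0, 0, 0]])

```text
time: 15.98
eef_pos: [0.5532, 0.084, 0.1935]
tcp_rot: [0.909, 0.417, 0.002, -0.006]
contact_force: [-1.0, 0.1, -2.9]
opening: 0.179
```

```bash
python3 - <<'E'
from h import *
s=st()
E
```

```text
t 15.9833 pos [0.5532 0.084  0.1935] yaw 0.8595 tz [-0.0024  0.0128 -0.9999] F [-0.9882  0.0526 -2.9387] M [-0.0038  0.2036  0.0155] q [-0.0361  0.0792  1.9074  0.0139  1.1579  0.6695] dq [ 0.0013 -0.0011  0.0009 -0.0024  0.0016 -0.0001] op 15.2596
```

jog_arm(series=[[0, 0, 0.001, 0], [0, 0, 0.001, 0], [0, 0, 0.001, 0], [0, 0, 0.0005, 0], [0, 0, 0, 0], [0, 0, 0, 0], [0, 0, 0, 0], [0, 0, 0, 0]])

```text
time: 16.65
eef_pos: [0.5533, 0.084, 0.1921]
tcp_rot: [0.909, 0.417, 0.002, -0.006]
contact_force: [-2.9, -0.4, 1.0]
opening: 0.178
```

```bash
python3 - <<'E'
from h import *
s=st()
E
```

```text
t 16.65 pos [0.5533 0.084  0.1921] yaw 0.8599 tz [-0.0022  0.0126 -0.9999] F [-2.9004 -0.3774  0.9912] M [0.0226 0.4506 0.0426] q [-0.0359  0.0809  1.9084  0.0136  1.1549  0.6694] dq [-0.0002 -0.0011 -0.0004 -0.0011 -0.001  -0.0014] op 15.2391
```

jog_arm(series=[[-0.0007, -0.0008, 0.0005, 0], [0, 0, 0.0005, 0.03], [0, 0, 0, 0.03], [0, 0, 0, 0.03], [0, 0, 0, 0.02], [0, 0, 0, 0], [0, 0, 0, 0], [0, 0, 0, 0]])

```text
time: 17.32
eef_pos: [0.5528, 0.0848, 0.1918]
tcp_rot: [0.931, 0.364, 0.003, -0.007]
contact_force: [-2.3, 0.4, 0.5]
opening: 0.175
```

```bash
python3 - <<'E'
from h import *
s=st()
E
```

```text
t 17.3167 pos [0.5528 0.0848 0.1918] yaw 0.7458 tz [ 8.000e-04  1.440e-02 -9.999e-01] F [-2.2761  0.3952  0.477 ] M [0.0072 0.4101 0.0371] q [-0.0354  0.0788  1.9112  0.0158  1.1512  0.7831] dq [ 0.0018  0.0002  0.0011 -0.0014  0.     -0.0053] op 14.9769
```

jog_arm(series=[[-0.0011, -0.0005, 0.001, 0], [0, 0, 0.0005, 0.03], [0, 0, 0, 0.03], [0, 0, 0, 0.03], [0, 0, 0, 0.03], [0, 0, 0, 0], [0, 0, 0, 0], [0, 0, 0, 0]])

```text
time: 17.98
eef_pos: [0.5523, 0.0845, 0.1911]
tcp_rot: [0.952, 0.307, 0.004, -0.007]
contact_force: [-1.4, 0.5, 1.0]
opening: 0.176
```

```bash
python3 - <<'E'
from h import *
s=st()
E
```

```text
t 17.9833 pos [0.5523 0.0845 0.1911] yaw 0.6236 tz [ 0.004   0.015  -0.9999] F [-1.4171  0.4825  1.0187] M [0.054  0.4514 0.0653] q [-0.0363  0.0765  1.915   0.0166  1.1467  0.904 ] dq [-0.0012  0.0001 -0.0012 -0.0022  0.001  -0.0082] op 15.0568
```

jog_arm(series=[[-0.0005, -0.0003, 0.0005, 0.03], [0, 0, 0.0005, 0.03], [0, 0, 0, 0.03], [0, 0, 0, 0.03], [0, 0, 0, 0], [0, 0, 0, 0], [0, 0, 0, 0], [0, 0, 0, 0]])

```text
time: 18.65
eef_pos: [0.5521, 0.0844, 0.1907]
tcp_rot: [0.968, 0.25, 0.005, -0.006]
contact_force: [-1.9, 0.7, 2.0]
opening: 0.178
```

```bash
python3 - <<'E'
from h import *
s=st()
E
```

```text
t 18.65 pos [0.5521 0.0844 0.1907] yaw 0.5043 tz [ 0.0057  0.0148 -0.9999] F [-1.8744  0.7427  2.0342] M [ 0.0179  0.4137 -0.0155] q [-0.0365  0.0756  1.9167  0.0165  1.1442  1.0231] dq [-0.0001 -0.001  -0.0011  0.0007 -0.0003 -0.0095] op 15.2186
```

jog_arm(series=[[0, 0, 0, 0.03], [0, 0, 0, 0.03], [0, 0, 0, 0.03], [0, 0, 0, 0.03], [0, 0, 0, 0], [0, 0, 0, 0], [0, 0, 0, 0], [0, 0, 0, 0]])

```text
time: 19.32
eef_pos: [0.5522, 0.0842, 0.1908]
tcp_rot: [0.982, 0.191, 0.004, -0.007]
contact_force: [-2.5, -0.2, 1.6]
opening: 0.177
```

```bash
python3 - <<'E'
from h import *
s=st()
E
```

```text
t 19.3167 pos [0.5522 0.0842 0.1908] yaw 0.3843 tz [ 0.0058  0.0145 -0.9999] F [-2.4592 -0.2196  1.566 ] M [0.0193 0.4332 0.0174] q [-0.0366  0.0756  1.9166  0.0161  1.1442  1.1431] dq [-0.0019 -0.001  -0.0009  0.001  -0.0014 -0.0067] op 15.1493
```

jog_arm(series=[[-0.0007, -0.0003, 0.0003, 0.03], [0, 0, 0, 0.03], [0, 0, 0, 0.03], [0, 0, 0, 0.03], [0, 0, 0, 0], [0, 0, 0, 0], [0, 0, 0, 0], [0, 0, 0, 0]])

```text
time: 19.98
eef_pos: [0.5522, 0.0835, 0.1888]
tcp_rot: [0.991, 0.131, 0.005, -0.006]
contact_force: [0.1, -0.1, -2.4]
opening: 0.175
```

```bash
python3 - <<'E'
from h import *
s=st()
E
```

```text
t 19.9833 pos [0.5522 0.0835 0.1888] yaw 0.2637 tz [ 0.009   0.013  -0.9999] F [ 0.0983 -0.0511 -2.4289] M [-0.0212  0.0637 -0.0464] q [-0.0373  0.0761  1.92    0.0147  1.137   1.2636] dq [-0.0003  0.0059  0.0068  0.0022 -0.0116 -0.0048] op 14.9732
```

Upward force dropped from about +1.6 to −2.4 N (free weight), the side load vanished and z fell, so the guide has dropped into the keyway. I've stopped turning and will lower it home.

jog_arm(series=[[0, 0, 0.001, 0], [0, 0, 0.001, 0], [0, 0, 0.001, 0], [0, 0, 0.0005, 0], [0, 0, 0, 0], [0, 0, 0, 0], [0, 0, 0, 0], [0, 0, 0, 0]])

```text
time: 20.65
eef_pos: [0.5522, 0.0835, 0.1835]
tcp_rot: [0.991, 0.132, 0.005, -0.006]
contact_force: [-0.3, -0.3, -2.4]
opening: 0.175
```

```bash
python3 - <<'E'
from h import *
s=st()
E
```

```text
t 20.65 pos [0.5522 0.0835 0.1835] yaw 0.2645 tz [ 0.0088  0.0132 -0.9999] F [-0.3131 -0.3484 -2.3916] M [-0.1206  0.0944 -0.03  ] q [-0.0374  0.0819  1.924   0.0149  1.1274  1.2625] dq [ 0.0011  0.0005 -0.001   0.002  -0.0021 -0.0018] op 14.9254
```

jog_arm(series=[[0, 0, 0.0007, 0], [0, 0, 0.0007, 0], [0, 0, 0, 0], [0, 0, 0, 0], [0, 0, 0, 0], [0, 0, 0, 0], [0, 0, 0, 0], [0, 0, 0, 0]])

```text
time: 21.32
eef_pos: [0.5523, 0.0836, 0.1834]
tcp_rot: [0.991, 0.132, 0.005, -0.006]
contact_force: [-1.3, -1.2, -1.3]
opening: 0.177
```

```bash
python3 - <<'E'
from h import *
s=st()
im=vision.read_camera('scene');cv2.imwrite('pics/s7.png',cv2.resize(im[120:220,250:370,::-1],None,fx=5,fy=5,interpolation=cv2.INTER_CUBIC))
E
```

```text
t 21.3167 pos [0.5523 0.0836 0.1834] yaw 0.2647 tz [ 0.009   0.013  -0.9999] F [-1.3172 -1.2282 -1.2938] M [-0.1137  0.1395  0.0165] q [-0.0373  0.0821  1.924   0.0147  1.127   1.2625] dq [ 0.0002  0.      0.     -0.0008 -0.001  -0.0002] op 15.1237
```

View pics/s7.png

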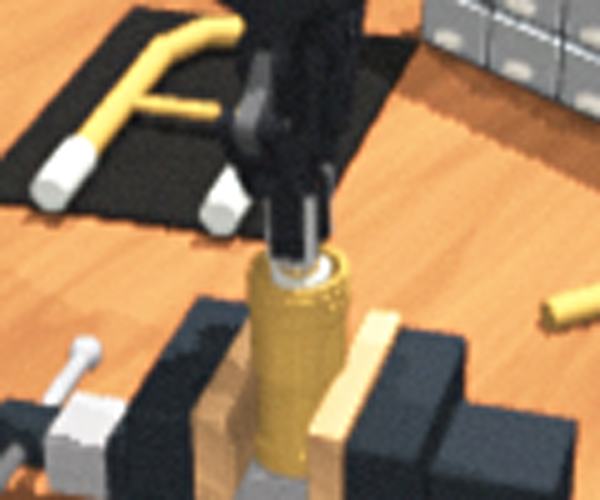

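jog_arm(series=[[0, 0, 0.001, 0], [0, 0, 0.0005, 0], [0, 0, 0, 0], [0, 0, 0, 0], [0, 0, 0, 0], [0, 0, 0, 0], [0, 0, 0, 0], [0, 0, 0, 0]])

```text
time: 22.03
eef_pos: [0.5524, 0.0836, 0.1831]
tcp_rot: [0.991, 0.132, 0.005, -0.006]
contact_force: [-1.5, -0.4, -0.1]
opening: 0.177
```

```bash
python3 - <<'E'
from h import *
s=st()
E
```

```text
t 22.0333 pos [0.5524 0.0836 0.1831] yaw 0.265 tz [ 0.0091  0.0128 -0.9999] F [-1.5409 -0.4108 -0.0556] M [-0.1156  0.2494 -0.0669] q [-0.0371  0.0828  1.924   0.0146  1.1263  1.2624] dq [-0.0017 -0.0013 -0.0002 -0.0001 -0.001   0.0002] op 15.1478
```

jog_arm(series=[[0, 0, 0, 0], [0, 0, 0, 0], [0, 0, 0, 0], [0, 0, 0, 0], [0, 0, 0, 0], [0, 0, 0, 0], [0, 0, 0, 0], [0, 0, 0, 0]], grip=0.045)

```text
time: 22.7
eef_pos: [0.5546, 0.0841, 0.1839]
tcp_rot: [0.991, 0.132, 0.009, -0.006]
contact_force: [0.0, -0.2, -0.2]
opening: 0.527
```

jog_arm(series=[[0, 0, -0.005, 0], [0, 0, -0.008, 0], [0, 0, -0.012, 0], [0, 0, -0.015, 0], [0, 0, -0.015, 0], [0, 0, -0.015, 0], [0, 0, -0.015, 0], [0, 0, -0.01, 0]])

```text
time: 23.37
eef_pos: [0.5521, 0.0826, 0.2867]
tcp_rot: [0.991, 0.132, 0.008, -0.006]
contact_force: [1.1, -0.3, -0.1]
opening: 0.529
```

jog_arm(series=[[-0.01, 0, -0.005, 0], [-0.02, 0, -0.005, 0], [-0.02, 0, -0.005, 0], [-0.02, 0, 0, 0], [-0.01, 0, 0, 0], [0, 0, 0, 0], [0, 0, 0, 0], [0, 0, 0, 0]])

```text
time: 24.03
eef_pos: [0.4748, 0.0607, 0.3137]
tcp_rot: [0.991, 0.132, 0.017, -0.004]
contact_force: [0.1, -0.7, -0.3]
opening: 0.526
```

```bash
python3 - <<'E'
from h import *
import pickle
s=st();c=vision.get_calibration('wrist');w=vision.read_camera('wrist');sc=vision.read_camera('scene');t=vision.read_camera('top')
for n,i in (('w',w),('s',sc),('t',t)): cv2.imwrite(f'pics/{n}8.png',i[:,:,::-1])
pickle.dump((s,c),open('w8.pkl','wb'));p=proj(c,[.5514,.0836,.164]);print(p,proj(c,[.5514,.0836,.208]))
x,y=[int(v) for v in p];x0=max(0,x-60);y0=max(0,y-60)
a=cv2.resize(w[y0:y0+120,x0:x0+120],(395,395),interpolation=cv2.INTER_CUBIC);b=cv2.resize(sc[140:220,270:350],(395,395),interpolation=cv2.INTER_CUBIC)
cv2.imwrite('pics/c8.png',np.hstack([a,b])[:,:,::-1])
E
```

```text
t 24.0333 pos [0.4748 0.0607 0.3137] yaw 0.2648 tz [ 0.0335  0.0132 -0.9994] F [ 0.0822 -0.6702 -0.3291] M [-0.0027 -0.0092 -0.0039] q [-0.0935 -0.2295  1.9751  0.0167  1.3639  1.2092] dq [-0.0005 -0.0034 -0.0118  0.0025 -0.0029  0.0026] op 44.9579
[316.24946678 103.78292846] [315.55888446 102.43587182]
```

View pics/c8.png

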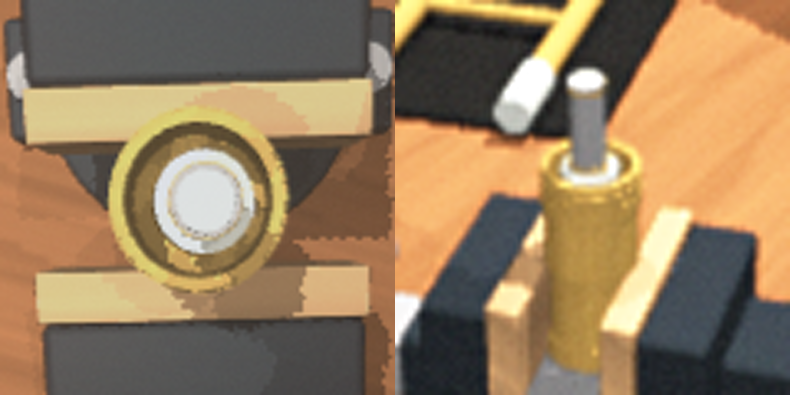

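View pics/s8.png

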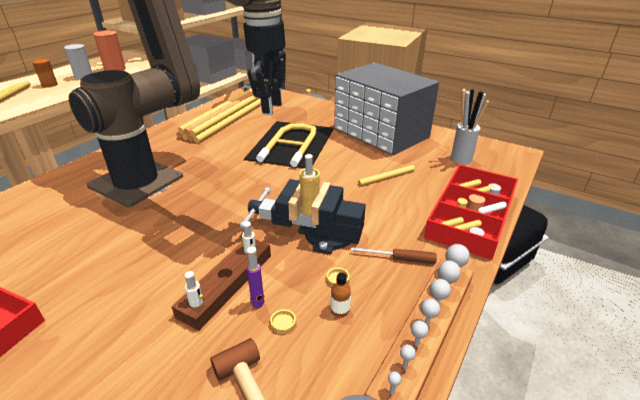

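```bash
python3 - <<'E'
from h import *
import pickle
s,c=pickle.load(open('w8.pkl','rb'));S=vision.get_calibration('scene');k=395/80
p=proj(c,[.5514,.0836,.164]);x0,y0=max(0,int(p[0])-60),max(0,int(p[1])-60);q=395/120
f=lambda x,y:((x-395+.5)/k+270-.5,(y+.5)/k+140-.5);g=lambda x,y:((x+.5)/q+x0-.5,(y+.5)/q+y0-.5)
print('stem top',tri([ray(S,f(587,79)),ray(c,g(205,197))]))
print('rim',tri([ray(S,f(590,168)),ray(c,g(204,201))]))
print('mouth',tri([ray(S,f(591,162)),ray(c,g(198,200))]))
for n,X in [('stemtop',[.5518,.083,.208]),('rim',[.5518,.083,.164]),('mouth',[.5514,.0836,.164])]:
    u=proj(S,X);print(n,(u[0]-270)*k+395,(u[1]-140)*k)
E
```

```text
stem top (array([0.55143088, 0.08167183, 0.20727059]), [np.float64(0.0004777644067382286), np.float64(0.0004777644067381352)])
rim (array([0.55159497, 0.08235996, 0.16110449]), [np.float64(0.0002701174876012405), np.float64(0.0002701174876013436)])
mouth (array([0.55130343, 0.08384761, 0.16343868]), [np.float64(0.00036593456868465947), np.float64(0.0003659345686848543)])
stemtop 588.4526184880718 74.52475308974444
rim 589.6998286726433 160.0517893445809
mouth 589.6962331104037 159.23238514391954
```

```bash
python3 - <<'E'
from plant import workorder
print(workorder.sign_off())
E
```

```text
the job is handed in; nothing more can be done
None
```

The tall piston is fully home in the brass casing, released and upright, and I handed the job in at about 24 s of the 54 s allowed.

**What I did:**
- I gripped the tall silver piston by its stem at 30 N and lifted it out of the block's middle hole.
- I lowered it until the guide rested on the ledge and turned it about 0.6 rad under about 3–5 N.
- When the guide dropped into the keyway, the vertical force fell to the piston's own weight and the side load vanished. I stopped turning, lowered it until the casing carried its weight, let go and backed the gripper away.

**Last checks:**
- **Flush:** the stem top measured 0.207 m and the casing mouth 0.163 m. That difference of 43.8 mm against an expected 44 mm puts the barrel top level with the mouth. My direct reading of the barrel's top came out at 0.161 m, 2–3 mm low. I put that down to measuring a partly hidden edge, because the stem measurement and the seating height both agree with flush.
- **Upright:** the stem-top and barrel-top points line up to within about 1 mm.
- **Surroundings:** the scene view shows the short pistons, the purple look-alike and the rest of the bench where they were. The gripper touches nothing.

**What went wrong on the way:** the tool tilted by about 0.045 rad while carrying the piston across. I brought that down to about 0.013 rad before inserting it. A side load of up to about 3 N showed during turning until I nudged the piston back towards centre.

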